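# Fit the battery pack to the classroom rover

## Robot

A 7-joint arm with a two-finger parallel gripper is mounted at the origin on the work surface. World frame = base frame: x ahead of the robot, y to its left, z up, the work surface at z = 0. Lengths are in m, angles in rad, forces in N, time in s.
With the tool pointing down it reaches from about 0.425 to 0.925 m from the base axis. Payload 6.8 kg.
Tool frame: the origin (TCP) lies midway between the tips of the shut fingers; the grasp point (between the pads) lies 19 mm behind it; z points along the fingers, y is the direction in which the jaws open and shut (so a half turn about z gives the same grasp; the last joint's range is limited). The gripper opens to 85 mm and grips with 20 to 120 N. Pads are 22 mm wide; open, the fingers measure 114 mm over their backs; the gripper's body (76 mm by 85 mm) begins 54 mm behind the grasp point. The pads swing forward as they close: fully open they stand 13 mm farther back than shut.
Start: joints at [1.215, 0.477, 0.022, 1.555, -0.011, 1.109, -0.083], TCP at [0.166, -0.654, 0.231] pointing down, gripper open.
Joint ranges: [-2.96, 2.96], [-0.34, 2.1], [-1.41, 1.46], [0.24, 2.44], [-1.37, 4.51], [0.17, 1.92], [-2.96, 2.96]. Speed limits (rad/s): [2.39, 2.39, 3.14, 3.14, 3.14, 3.14, 3.14].

## Interface

Orientations are given as a unit quaternion [w, x, y, z].
In Python, from station import readout, eyes, ticket gives the robot as it stands. The module is installed in compiled form; this text tells all that it offers.
- The arm moves only by the shell command python3 -m crank 'ROWS' [FORCE]. ROWS is JSON, a list of rows, each an object of numbers: "jaw": the opening in per cent of the stroke, from 0 (shut) to 100 (fully open); "x", "y", "z": the shift along the tool's x, y, z in mm; "ax", "ay", "az": the turn, a rotation vector about the tool's x, y, z in degrees. In form: [{"jaw": .., "x": .., "y": .., "z": .., "ax": .., "ay": .., "az": ..}, ...]. A call has 1 to 12 rows; each row shifts and turns the commanded pose from where the row before left it, along the tool's axes as they then stand; what a row does not reach is not made up. A row lasts 1/8 s, in which the tool goes at most 62.5 mm and 10.7 degrees, less where a joint would pass 70% of its speed; a pose out of reach is approached as far as the arm can. A call with a gripper value outside its range is refused whole. The fingers move at their own pace and stop on an object; FORCE is the grip in N (left out, the last holds). Time passes only in rows, so rows that do not move let the fingers close. It gives the time, the measured TCP pose, the force and the opening at its end, in the units of the state.
- readout.get_obs(): the state, without advancing time (a new reading comes with each control period).
- eyes.read_camera(name): name is "scene" or "top" or "wrist"; returns (picture, depth): 384x512x3 uint8, red, green, blue; 384x512 float32, m along the optical axis (not along the pixel's ray), 0 where there is no reading.
- eyes.calibration(name): a dict with "fx", "fy", "cx", "cy" (pixels), "R" (3x3) and "t" (3): a world point X has camera coordinates R X + t. Camera axes: x right, y down, z forward; pixel columns grow to the right and rows downward; lengths in m; the calibration is good to about 2 mm. A picture is of the moment at which its call begins: read the wrist's pose just before it. calibration takes no time and is no camera call; for the wrist camera it gives the pose at the moment of the call.
- ticket.hand_in(): hands the job in, once; it reports no verdict.
The state is a dict: "t": time; "q": joint angles; "joint_vel": joint speeds; "joint_torque": joint torques, N m; "eef_pos": TCP position; "tool_rot": TCP orientation; "contact_force": force on the tool from outside, world axes, zero at the start; "torque": the same for the moment, N m; "gripper_width": opening from 0.0 (shut) to 1.0 (fully open).
Only numpy, scipy, OpenCV 4.12 (cv2) and the standard library are available. Lean on these libraries where they do the work, as an engineer would, in place of code of your own. Each camera call takes 0.05 s, during which the arm holds its last target. There are 200 camera calls.

## Task

Get the classroom rover ready for the next lesson: fit the loose battery pack, label side up, into its open battery bay by tucking the end with the copper contacts under the bay's fixed lip, pushing against the sprung contacts and rocking the other end down until the pack lies flat on the bay floor. Once it is flat, swing the orange cover fully shut over it and let go. Leave the jar, jug, bottle and marker where they are.

Things in the scene. Friction and masses are not known exactly. Their poses are not given: they have to be found in the camera images.
- pack_center (a point): middle (half-way up) of the loose battery pack: a black block 70 x 38 x 20 mm, about 0.12 kg, lying on the table, blue and white label up. Its x axis runs along the length to the contact end, which has three copper contacts on its end face and a yellow stripe across the top beside it; y runs across the 38 mm width; z is up out of the label
- pack_contacts (a point): middle of the pack's contact end face, 35 mm from pack_center along its x
- rover: four-wheeled classroom rover on a blue bench stand; it does not move. Origin on the table under the middle of its battery bay; x points to its front (two sensor eyes), y left, z up. A circuit board and sensor fill x = 57 to 146 mm, none higher than the lip's top. The wheels stand 64 to 90 mm to either side, tops 72 mm above the table
- bay_seat (a point): where the pack's middle must finally be, in the rover's grey open-topped bay, 70 mm above the table; axes as the rover's. Bay floor 10 mm below this point; 40.4 mm wide inside; side walls (outer faces 25 mm to either side) and rear wall rise 18 mm from the floor, their upper 4 mm flared outward by 3 mm as a lead-in. A seated pack's top is 2 mm above these walls
- bay_rear (a point): foot of the bay's rear wall (on the floor, at its inner face, mid-width), 35 mm behind bay_seat. A seated pack lies between this wall and the sprung contact plate
- bay_contacts (a point): where the middle of the pack's contact end face must finally be: 35 mm ahead of bay_seat along the rover's x. Here is a contact plate on a spring: at rest its face is 1.5 mm behind this point, and it gives way to 4.5 mm ahead of it under 2 to 5 N along x
- bay_lip (a point): middle of the lower rear edge of the bay's fixed lip: 31.5 mm ahead of bay_seat, 24 mm above the bay floor. The lip, 3 mm thick and 54 mm wide, reaches forward to x = 46 mm. The pack cannot go straight down past it: it goes in with its rear end raised 20 to 30 degrees, contact end first under the lip, pushing the plate 4 to 5 mm, then the rear end goes down
- cover (a joint): angle of the orange cover in rad: 0 = shut flat over the bay, 1.57 = standing upright, up to 2.5 = leaning back to the rover's rear. It starts wide open. The hinge is stiff: the cover stays where it is left, and about 0.5 N at its free edge moves it; it has no catch
- cover_hinge (a point): middle of the cover's hinge axis (along the rover's y): 46 mm behind bay_seat, 25.5 mm above the bay floor
- cover_edge (a point): middle of the cover's free edge, 77 mm from the hinge. The cover is a plate 54 mm wide and 3 mm thick, centred on the line from hinge to edge, with 5.5 mm high skirts along its sides that hang down when it is shut; shut, its top lies 27 mm above the bay floor, flush with the lip
- jar: bystander: jar of beads, 68 mm across, 115 mm high, origin at the centre of its underside
- jug: bystander: clear mixing jug, 116 mm across, 125 mm high, with a handle, origin at the centre of its underside
- bottle: bystander: small clear bottle, 48 mm across, 150 mm high, origin at the centre of its underside
- marker: bystander: white marker pen with a green cap, lying, 125 mm long along its x, 17 mm thick, origin at the middle of its underside
There are look-alikes about, which are no part of the job. Of the things that look like the part that bears pack_center, take the one that is farthest to the robot's left at the start.

How it is judged:
On the way:
1. the pack lies flat in the bay, contact end under the lip, with the cover still open (distance between pack_center and bay_seat below 0.0035 m and distance between pack_contacts and bay_contacts below 0.004 m and angle between pack_center's own z axis and vertical below 0.045 rad and value of joint cover above 0.5 rad), for 0.2 s.
At the end, for the whole second after the job is handed in: the pack is seated: its middle within 3.5 mm of bay_seat, its contact end within 4 mm of bay_contacts, flat within 0.045 rad and label side up; the cover is shut (joint below 0.06 rad) and at rest, and nothing is held (distance between pack_center and bay_seat below 0.0035 m and distance between pack_contacts and bay_contacts below 0.004 m and angle between pack_center's own z axis and vertical below 0.045 rad and value of joint cover below 0.06 rad and velocity of joint cover below 0.05 rad/s); the robot touches nothing.
It fails at once if the jar, jug, bottle or marker is pushed more than 20 mm or knocked over (distance of any of jar, jug, bottle, marker from where it was at the start of the episode above 0.02 m or angle between any of jar, jug, bottle's own z axis and vertical above 0.5 rad).
It also fails if it takes over 50 s, if anything falls off the work surface, if the arm or the gripper's body presses on something with over 40 N, if the wrist force passes 120 N, or if a joint passes its speed limit or range.

## Working session

There is one attempt and no reset: what is moved stays moved. The work goes in short steps, Python scripts to look and compute and a shell command to move; the robot and the scene stay as the last step left them, time stands still between calls to the robot, and variables do not carry over. Pictures are saved under pics/ and viewed, about 8 in all and at most 12, crops included, and the job is handed in when it is done.

```bash
mkdir -p pics; cat > h.py <<'E'
import numpy as np, cv2
from station import readout, eyes, ticket
def snap(n,f):
    im,d=eyes.read_camera(n); c=eyes.calibration(n)
    cv2.imwrite(f'pics/{f}.png',im[:,:,::-1]); np.savez(f'pics/{f}.npz',im=im,d=d,**{k:np.array(c[k]) for k in c}); return im,d,c
def load(f): 
    z=np.load(f'pics/{f}.npz'); return z['im'],z['d'],z
def pts(d,c):
    v,u=np.mgrid[:d.shape[0],:d.shape[1]]
    P=np.stack([(u-c['cx'])/c['fx']*d,(v-c['cy'])/c['fy']*d,d],-1)
    return (P-c['t'])@c['R']
def plane(uv,z,c):
    uv=np.atleast_2d(uv).astype(float)
    r=np.stack([(uv[:,0]-c['cx'])/c['fx'],(uv[:,1]-c['cy'])/c['fy'],np.ones(len(uv))],-1)@c['R']
    o=-c['R'].T@c['t']; return o+r*((z-o[2])/r[:,2])[:,None]
def proj(X,c):
    p=np.atleast_2d(X)@c['R'].T+c['t']; return p[:,:2]/p[:,2:]*[c['fx'],c['fy']]+[c['cx'],c['cy']]
E
python3 - <<'E'
from h import *
o=readout.get_obs(); print(o)
for n in('scene','top'):
    im,d,c=snap(n,n+'0'); print(n,c['fx'],-c['R'].T@c['t'],c['R'])
a=cv2.imread('pics/scene0.png');b=cv2.imread('pics/top0.png')
cv2.imwrite('pics/both.png',cv2.resize(np.hstack([a,b]),(800,300)))
E
```

```text
{'t': 0.0, 'q': array([ 1.21492089,  0.47778998,  0.02234505,  1.55648348, -0.01149621,
        1.10933288, -0.08308209]), 'joint_vel': array([ 0.00036095,  0.00014411,  0.00038063,  0.00081225, -0.00180244,
       -0.00080964, -0.0004233 ]), 'joint_torque': array([ 4.36832543e-04, -5.96453118e+01,  1.60778023e+00, -2.81192797e+01,
        1.24076981e-02,  9.36728407e-03, -1.29799949e-05]), 'eef_pos': array([ 0.16536906, -0.65379008,  0.23031911]), 'tool_rot': array([-9.23598595e-04,  9.92333052e-01,  1.23588934e-01, -1.88822838e-04]), 'contact_force': array([-0.31092943,  0.66283808, -0.59001402]), 'torque': array([ 0.00143404, -0.02009435,  0.01403354]), 'gripper_width': 1.0001230165543664}
scene 365.354581214094 [ 0.96415424 -0.74474533  0.66178912] [[ 0.87548773  0.482944   -0.01692126]
 [ 0.24990256 -0.48244188 -0.83952281]
 [-0.41360603  0.73076325 -0.54306089]]
top 448.81403159035824 [ 0.39152453 -0.01756146  1.51252514] [[ 0.02461936 -0.99968801  0.00421635]
 [-0.99471795 -0.02491694 -0.09957582]
 [ 0.09964981 -0.00174258 -0.99502104]]
```

View pics/top0.png

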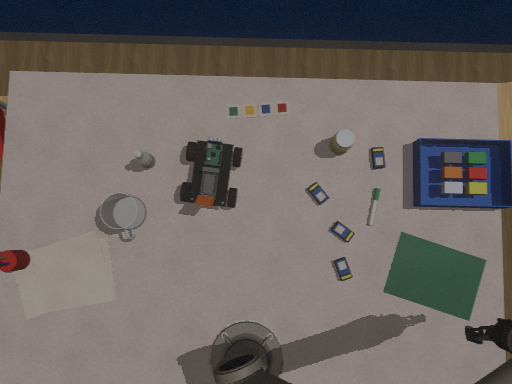

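View pics/scene0.png

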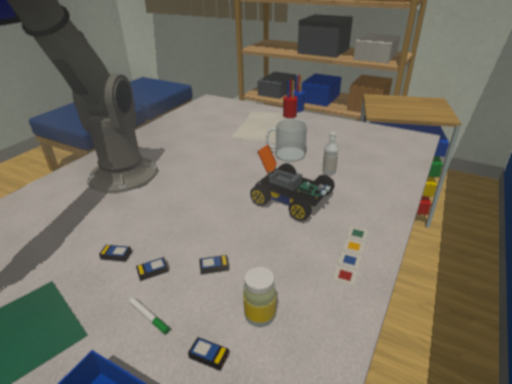

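The top view shows four packs, at (318,193), (343,231), (344,268) and (378,157). The leftmost one (largest y) is at (318,193). The rover is at about (210,175), facing away from the robot, with its open orange cover at (205,200).

```bash
python3 - <<'E'
from h import *
im,d,c=load('top0'); P=pts(d,c)
print('packs',plane([[318,193],[343,231],[344,268],[378,157]],.02,c).round(3).tolist())
hsv=cv2.cvtColor(im,cv2.COLOR_RGB2HSV)
def blob(m,name,z,win):
    mm=np.zeros_like(m);x0,x1,y0,y1=win;mm[y0:y1,x0:x1]=m[y0:y1,x0:x1]
    v,u=np.nonzero(mm); q=np.c_[u,v]
    W=plane(q,z,c)[:,:2]; ev,V=np.linalg.eigh(np.cov(W.T)); print(name,len(q),q.mean(0).round(1),W.mean(0).round(4),np.degrees(np.arctan2(V[1,1],V[0,1])).round(1),(4*np.sqrt(ev)).round(3)); return W
S,V,H=hsv[...,1].astype(int),hsv[...,2].astype(int),hsv[...,0]
blob((V<75)|(S>90),'pack',.02,(302,334,178,210))
blob((H>20)&(H<35)&(S>120)&(V>90),'stripe',.02,(302,334,178,210))
blob((H>3)&(H<16)&(S>150),'cover',.15,(190,225,185,212))
blob(V<60,'rover',.07,(175,250,135,215))
print('bystand',plane([[343,142],[125,212],[146,160],[374,206]],.1,c).round(3).tolist())
m=cv2.resize(im[130:220,170:250],None,fx=8,fy=8,interpolation=cv2.INTER_CUBIC)[:, :, ::-1]
m2=cv2.resize(load('scene0')[0][135:225,235:345],None,fx=6,fy=6,interpolation=cv2.INTER_CUBIC)[:,:,::-1]
# depth heights rover
Z=P[...,2]; print((Z[140:212:4,180:244:4]*1000).astype(int))
E
```

```text
packs [[0.544, -0.227, 0.02], [0.42, -0.311, 0.02], [0.299, -0.315, 0.02], [0.672, -0.428, 0.02]]
pack 160 [315.7 191.8] [ 0.5484 -0.219 ] -144.9 [0.049 0.082]
stripe 23 [313.1 186.6] [ 0.5655 -0.2103] 126.8 [0.009 0.037]
cover 188 [204.5 200.3] [0.5001 0.1369] 91.6 [0.038 0.062]
rover 2123 [210.6 172.3] [0.5984 0.1293] 177.8 [0.214 0.247]
bystand [[0.702, -0.294, 0.1], [0.461, 0.391, 0.1], [0.628, 0.333, 0.1], [0.499, -0.393, 0.1]]
[[  -1   -5   -4   -1   -1    3   -2   85   86    0   78   -4    0    0
     1    1]
 [  -3    0   65   69   37   56   54   72   76   65   57   54   54   -5
    -1    1]
 [  -1    2   72   68   30   55   56   71   65   68   72   50   58   56
    60   54]
 [   1    6   76   64   55   55   55   64   68   66   63   54   55   56
    71   69]
 [  -6    1   67   58   52   57   54   65   66   69   83   53   56   44
    70   63]
 [  -3   -3   43   46   54   51   56   69   68   67   72   57   55    5
    67   69]
 [   0   -6    0    1   54   55   61   65   64   68   61   56   54    3
    61   55]
 [   4    0   -3    2   52   57   86   87   82   86   52   53   59  
[... 167 characters left out ...]
7    4
     0   -3]
 [   7    4   -3   56   51   59   62   61   59   73   51   57   55   -3
     1   -1]
 [   0   62   63   60   53   56   60   60   58   76   61   57   58    0
     5   -4]
 [  -1   71   67   55   56   52   63   61   59   77   50   62   -3   47
    50    1]
 [  -4   72   74   58   51 1512   73   58   65   64   54   55   -3   69
    61    1]
 [  60   64   58   52   59  104   92   92   90   53   54   53   74   72
    58    6]
 [   0   53   49   53  140  128  113  122  120   55   57   59   66   66
    32    3]
 [   0    1   -3    0  159  152  138  146  154   60   54   61   61   66
     1   -1]
 [  -5    3   -1    7    0   -5    5   -1   -1    0    1    1    0   -3
    -1    0]]
```

```bash
python3 -m crank '[{"x":47,"y":-32.5},{"x":47,"y":-32.5},{"x":47,"y":-32.5},{"x":47,"y":-32.5},{"x":47,"y":-32.5},{"x":47,"y":-32.5},{"x":47,"y":-32.5},{"x":47,"y":-32.5},{"x":47,"y":-32.5},{"az":-10.5},{"az":-10.5},{}]'
python3 - <<'E'
from h import *
o=readout.get_obs();print(o['t'],o['eef_pos'],o['tool_rot'],o['q'].round(2))
im,d,c=snap('wrist','w1');print(c['fx'],-c['R'].T@c['t'],c['R'].round(3)); print(proj([.547,-.221,.02],c),proj(o['eef_pos'],c))
E
```

```text
0.1 [ 0.16536387 -0.65389765  0.23043858] [-7.86507527e-04  9.92332828e-01  1.23591671e-01 -1.97031897e-04] [ 1.21  0.48  0.02  1.56 -0.01  1.11 -0.08]
275.77011146808786 [ 0.23148939 -0.63629531  0.37299258] [[ 0.246 -0.969 -0.002]
 [-0.933 -0.237  0.27 ]
 [-0.262 -0.065 -0.963]]
[[-134.97599076 -389.37685154]] [[255.60601735 244.11967392]]schema error: expected keys jaw, x, y, z, ax, ay, az
```

View pics/w1.png

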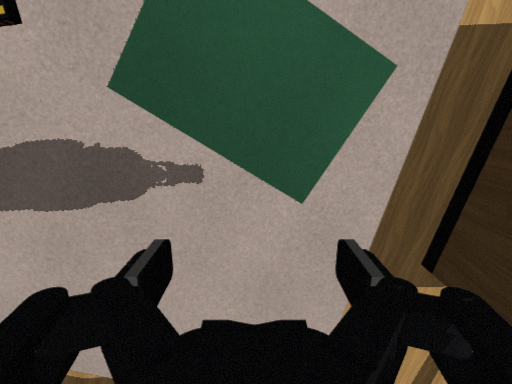

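The move was refused because every row needs all the keys. The wrist view still shows the start position, with the fingers at the bottom and the green mat ahead.

```bash
python3 -m crank '[{"jaw":100,"x":47,"y":-32.5,"z":0,"ax":0,"ay":0,"az":0},{"jaw":100,"x":47,"y":-32.5,"z":0,"ax":0,"ay":0,"az":0},{"jaw":100,"x":47,"y":-32.5,"z":0,"ax":0,"ay":0,"az":0},{"jaw":100,"x":47,"y":-32.5,"z":0,"ax":0,"ay":0,"az":0},{"jaw":100,"x":47,"y":-32.5,"z":0,"ax":0,"ay":0,"az":0},{"jaw":100,"x":47,"y":-32.5,"z":0,"ax":0,"ay":0,"az":0},{"jaw":100,"x":47,"y":-32.5,"z":0,"ax":0,"ay":0,"az":0},{"jaw":100,"x":47,"y":-32.5,"z":0,"ax":0,"ay":0,"az":0},{"jaw":100,"x":47,"y":-32.5,"z":0,"ax":0,"ay":0,"az":0},{"jaw":100,"x":0,"y":0,"z":0,"ax":0,"ay":0,"az":-10.5},{"jaw":100,"x":0,"y":0,"z":0,"ax":0,"ay":0,"az":-10.5},{"jaw":100,"x":0,"y":0,"z":0,"ax":0,"ay":0,"az":0}]'
python3 - <<'E'
from h import *
o=readout.get_obs();print(o['t'],o['eef_pos'],o['tool_rot'],o['q'].round(2))
im,d,c=snap('wrist','w2');print(-c['R'].T@c['t']); print(proj([.547,-.221,.02],c))
hsv=cv2.cvtColor(im,cv2.COLOR_RGB2HSV);H,S,V=[hsv[...,i].astype(int) for i in range(3)]
Z=pts(d,c)[...,2]
m=((Z>.012)&(Z<.028)).astype(np.uint8)
n,l,st,ce=cv2.connectedComponentsWithStats(cv2.morphologyEx(m,cv2.MORPH_OPEN,np.ones((5,5))))
for i in range(1,n):
    if st[i,4]>300:
        cn=cv2.findContours((l==i).astype(np.uint8),0,1)[0][0][:,0]
        W=plane(cn,.02,c)[:,:2]*1000; print(st[i],cv2.minAreaRect(W.astype(np.float32)))
y=((H>20)&(H<35)&(S>120)&(V>90)).astype(np.uint8)
n,l,st,ce=cv2.connectedComponentsWithStats(y)
for i in range(1,n):
    if st[i,4]>60: print('yel',st[i],plane(ce[i],.02,c))
E
```

```text
t: 1.65
eef_pos: [0.5037, -0.267, 0.231]
tool_rot: [-0.0, 0.953, 0.302, -0.0]
contact_force: [0.0, -0.2, -0.3]
gripper_width: 1.0
1.65 [ 0.50371458 -0.26702376  0.23101646] [-2.36090934e-04  9.53440194e-01  3.01582010e-01 -1.76237768e-04] [ 0.58  0.32 -0.25  1.8   0.09  1.04 -0.66]
[ 0.55944789 -0.22697519  0.37351765]
[[244.26895334 123.94822252]]
[ 229   98   34   59 1731] ((544.642578125, -224.94296264648438), (69.63970184326172, 37.786922454833984), 39.39260482788086)
[ 407  106   56   62 1847] ((669.7345581054688, -425.19940185546875), (70.60354614257812, 41.74404525756836), 5.912185192108154)
[ 415  179   97  102 1223] ((599.3593139648438, -549.0703735351562), (15.957479476928711, 180.6002197265625), 89.74394989013672)
[306 200  72  60 797] ((505.66015625, -409.2661437988281), (15.48617172241211, 123.20494079589844), 78.09944152832031)
[ 223  212   41   51 1300] ((419.8515319824219, -306.9355773925781), (71.98455810546875, 38.66575241088867), 54.27900314331055)
[ 183  278   32   44 1047] ((298.03863525390625, -308.7132568359375), (74.38619232177734, 37.79910659790039), 21.149463653564453)
yel [231 102  27   8 181] [[ 0.5647648  -0.20863999  0.02      ]]
yel [438 110  24  19 178] [[ 0.69692819 -0.42526695  0.02      ]]
yel [239 250  23  11 116] [[ 0.40354737 -0.32973773  0.02      ]]
yel [184 313  22   7  90] [[ 0.27080226 -0.31908769  0.02      ]]
```

View pics/w2.png

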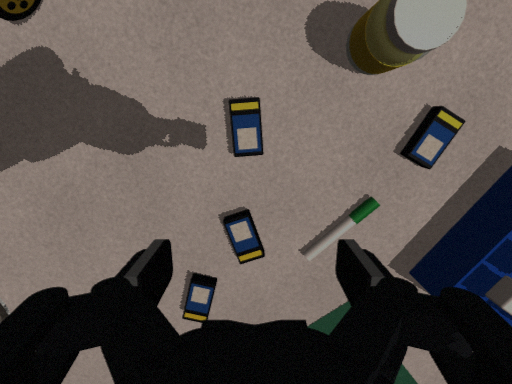

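```bash
python3 -m crank '[{"jaw":100,"x":37.8,"y":-9.4,"z":0,"ax":0,"ay":0,"az":0},{"jaw":100,"x":0,"y":0,"z":50,"ax":0,"ay":0,"az":-4.3},{"jaw":100,"x":0,"y":0,"z":50,"ax":0,"ay":0,"az":0},{"jaw":100,"x":0,"y":0,"z":50,"ax":0,"ay":0,"az":0},{"jaw":100,"x":0,"y":0,"z":50,"ax":0,"ay":0,"az":0},{"jaw":100,"x":0,"y":0,"z":22,"ax":0,"ay":0,"az":0},{"jaw":100,"x":0,"y":0,"z":0,"ax":0,"ay":0,"az":0},{"jaw":30,"x":0,"y":0,"z":0,"ax":0,"ay":0,"az":0},{"jaw":30,"x":0,"y":0,"z":0,"ax":0,"ay":0,"az":0},{"jaw":30,"x":0,"y":0,"z":0,"ax":0,"ay":0,"az":0},{"jaw":30,"x":0,"y":0,"z":0,"ax":0,"ay":0,"az":0},{"jaw":30,"x":0,"y":0,"z":0,"ax":0,"ay":0,"az":0}]' 80
```

```text
t: 3.2
eef_pos: [0.5304, -0.2381, 0.011]
tool_rot: [0.001, 0.941, 0.338, 0.001]
contact_force: [0.2, 0.4, 7.5]
gripper_width: 0.414
```

```bash
python3 -m crank '[{"jaw":30,"x":0,"y":0,"z":-20,"ax":0,"ay":0,"az":0},{"jaw":30,"x":0,"y":0,"z":-60,"ax":0,"ay":0,"az":0},{"jaw":30,"x":0,"y":0,"z":-60,"ax":0,"ay":0,"az":0},{"jaw":30,"x":0,"y":0,"z":-60,"ax":0,"ay":0,"az":0},{"jaw":30,"x":30.6,"y":-43.9,"z":0,"ax":0,"ay":0,"az":0},{"jaw":30,"x":30.6,"y":-43.9,"z":0,"ax":0,"ay":0,"az":0},{"jaw":30,"x":30.6,"y":-43.9,"z":0,"ax":0,"ay":0,"az":0},{"jaw":30,"x":30.6,"y":-43.9,"z":0,"ax":0,"ay":0,"az":0},{"jaw":30,"x":30.6,"y":-43.9,"z":0,"ax":0,"ay":0,"az":0},{"jaw":30,"x":30.6,"y":-43.9,"z":0,"ax":0,"ay":0,"az":0},{"jaw":30,"x":30.6,"y":-43.9,"z":0,"ax":0,"ay":0,"az":0}]'
python3 -m crank '[{"jaw":30,"x":0,"y":0,"z":-20,"ax":0,"ay":0,"az":9.5},{"jaw":30,"x":0,"y":0,"z":-10,"ax":0,"ay":0,"az":9.5},{"jaw":30,"x":0,"y":0,"z":0,"ax":0,"ay":0,"az":9.5},{"jaw":30,"x":0,"y":0,"z":0,"ax":0,"ay":0,"az":9.5},{"jaw":30,"x":0,"y":0,"z":0,"ax":0,"ay":0,"az":9.5},{"jaw":30,"x":0,"y":0,"z":0,"ax":0,"ay":0,"az":0}]'
python3 - <<'E'
from h import *
o=readout.get_obs();print(o['t'],o['eef_pos'],o['tool_rot'],o['q'].round(2))
im,d,c=snap('wrist','w3');print(-c['R'].T@c['t']); print(proj([.573,.135,.07],c))
P=pts(d,c); Z=P[...,2]
for lo,hi in((.05,.066),(.074,.082),(.0825,.092)):
    m=((Z>lo)&(Z<hi)).astype(np.uint8); print(lo,m.sum())
E
python3 -c "
import cv2;cv2.imwrite('pics/w3b.png',cv2.resize(cv2.imread('pics/w3.png'),(800,600),interpolation=cv2.INTER_CUBIC))"
```

```text
t: 4.58
eef_pos: [0.4988, 0.1372, 0.2107]
tool_rot: [0.0, 0.941, 0.338, 0.001]
contact_force: [-0.0, 0.1, -1.0]
gripper_width: 0.42
t: 5.32
eef_pos: [0.4989, 0.1358, 0.2403]
tool_rot: [-0.0, 0.998, -0.069, 0.001]
contact_force: [0.9, 0.0, -1.0]
gripper_width: 0.413
5.325 [0.49894985 0.13577963 0.24034242] [-8.75490288e-07  9.97617575e-01 -6.89848854e-02  5.10053678e-04] [-0.08  0.23 -0.36  1.9   0.09  1.03 -2.18]
[0.56631976 0.1275983  0.38268089]
[[246.2595454  113.19757923]]
0.05 18132
0.074 1639
0.0825 2194
```

View pics/w3b.png

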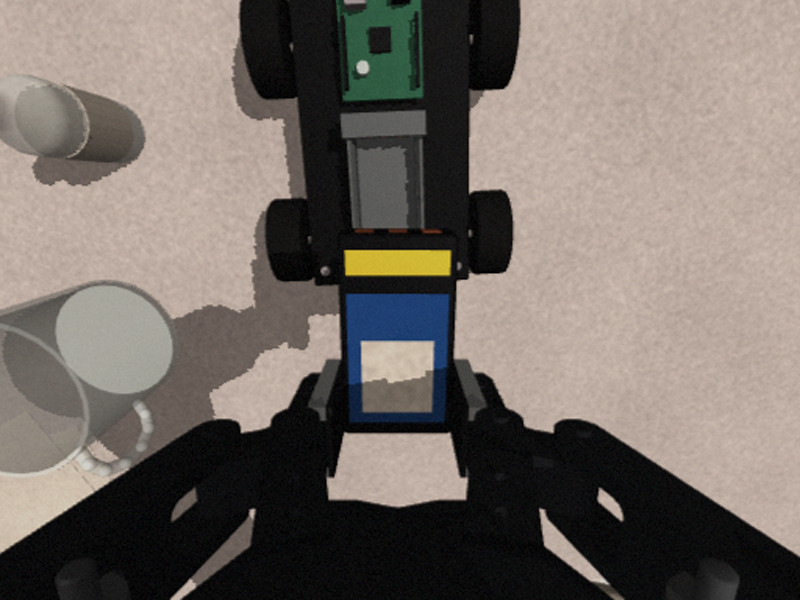

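The pack is held straight, contact end forward, stripe at (398,262). The rover's lip is at (384,124) and the bay, (385,180), lies almost in line with the tool. The bottle is at (70,120) and the jug at (90,350), both clear.

```bash
python3 - <<'E'
from h import *
from scipy.spatial.transform import Rotation as Ro
im,d,c=load('w3'); P=pts(d,c); Z=P[...,2]
hsv=cv2.cvtColor(im,cv2.COLOR_RGB2HSV);H,S,V=[hsv[...,i].astype(int) for i in range(3)]
print('grey profile col 246', [(r,int(V[r,246]),int(S[r,246]),int(Z[r,246]*1000)) for r in range(60,150,4)])
print('row79', [(u,int(V[79,u]),int(S[79,u]),int(Z[79,u]*1000)) for u in range(210,282,2)])
g=((S<45)&(V>75)&(V<140)&(Z>.078)&(Z<.097)).astype(np.uint8); g[:, :200]=0;g[:,290:]=0;g[110:]=0
n,l,st,ce=cv2.connectedComponentsWithStats(g); 
for i in range(1,n):
  if st[i,4]>60:
    cn=cv2.findContours((l==i).astype(np.uint8),0,1)[0][0][:,0]; print(st[i],cv2.minAreaRect((plane(cn,.087,c)[:,:2]*1000).astype(np.float32)))
# held pack
yy=((H>20)&(H<35)&(S>120)&(V>90)).astype(np.uint8);n,l,st,ce=cv2.connectedComponentsWithStats(yy)
i=1+st[1:,4].argmax(); zt=np.median(Z[l==i]);print('stripe z',zt,st[i])
R=Ro.from_quat([*np.array([0,.997617,-.068985,.00051])],scalar_first=True).as_matrix() if 0 else None
t=np.array([.49895,.13578,.24034]); q=np.array([0,.997617,-.068985,.00051]); R=Ro.from_quat(q[[1,2,3,0]]).as_matrix()
top=(Z>.235)&(Z<.27)&(np.mgrid[:384,:512][0]<276)&(S>100)&(V>60)
X=(P[top]-t)@R*1000; A=np.c_[X[:,:2],np.ones(len(X))]; print('top plane in tool: z=ax+by+c',np.linalg.lstsq(A,X[:,2],rcond=None)[0],len(X))
for zz in(zt,):
    cn=cv2.findContours((l==i).astype(np.uint8),0,1)[0][0][:,0]; T=(plane(cn,zz,c)-t)@R*1000
    print('stripe tool',T.mean(0),T.min(0),T.max(0),cv2.minAreaRect(T[:,:2].astype(np.float32)))
E
```

```text
grey profile col 246 [(60, 93, 126, 66), (64, 15, 34, 54), (68, 19, 40, 56), (72, 93, 11, 84), (76, 96, 11, 86), (80, 97, 11, 86), (84, 97, 3, 86), (88, 49, 10, 60), (92, 54, 14, 60), (96, 94, 8, 58), (100, 95, 11, 60), (104, 97, 5, 59), (108, 97, 8, 59), (112, 93, 11, 58), (116, 94, 5, 61), (120, 91, 3, 60), (124, 94, 8, 60), (128, 94, 11, 58), (132, 92, 11, 59), (136, 91, 6, 60), (140, 94, 8, 58), (144, 92, 8, 59), (148, 7, 36, 242)]
row79 [(210, 25, 20, 55), (212, 23, 33, 55), (214, 17, 30, 55), (216, 14, 36, 56), (218, 76, 10, 87), (220, 94, 5, 86), (222, 93, 5, 85), (224, 97, 8, 85), (226, 94, 8, 86), (228, 92, 6, 86), (230, 97, 5, 86), (232, 96, 11, 86), (234, 93, 3, 86), (236, 97, 11, 88), (238, 95, 8, 86), (240, 96, 5, 87), (242, 97, 5, 86), (244, 96, 11, 85), (246, 101, 8, 85), (248, 95, 5, 87), (250, 98, 13, 86), (252, 97, 3, 87), (254, 95, 8, 87), (256, 99, 10, 87), (258, 97, 3, 86), (260, 98, 8, 86), (262, 98, 3, 85), (264, 96, 5, 86), (266, 102, 10, 86), (268, 99, 10, 87), (270, 100, 13, 87), (272, 65, 12, 54), (274, 24, 11, 54), (276, 24, 43, 54), (278, 19, 27, 55), (280, 26, 29, 55)]
[218  71  54  17 806] ((605.1710815429688, 131.6345977783203), (52.96413040161133, 13.976415634155273), 84.52571868896484)
stripe z 0.2489587071260579 [ 220  160   69   17 1157]
top plane in tool: z=ax+by+c [ 1.88632735e-02  8.94853807e-04 -9.08653922e+00] 3762
stripe tool [44.61628249 -1.02057954 -8.57323956] [ 40.51812255 -17.69956343  -8.57843993] [48.51492463 15.67285751 -8.568193  ] ((44.515655517578125, -1.0157756805419922), (33.370025634765625, 7.915413856506348), 89.85565948486328)
```

```bash
python3 - <<'E'
from h import *
from scipy.spatial.transform import Rotation as Ro
im,d,c=load('w3'); P=pts(d,c); Z=P[...,2]; V=im.max(2).astype(int)
t=np.array([.49895,.13578,.24034]); q=np.array([0,.997617,-.068985,.00051]); R=Ro.from_quat(q[[1,2,3,0]]).as_matrix()
# chassis edges
for nm,rows in(('chassis',range(70,120)),):
    L=[];Rr=[]
    for r in rows:
        us=np.nonzero((Z[r]>.03)&(np.arange(512)>150)&(np.arange(512)<330))[0]
        L.append((us.min()-.5,r));Rr.append((us.max()+.5,r))
    for e in(L,Rr):
        W=plane(e,.055,c)*1000; k=np.polyfit(W[:,0],W[:,1],1); res=W[:,1]-np.polyval(k,W[:,0]); k=np.polyfit(W[abs(res)<2,0],W[abs(res)<2,1],1);print(nm,np.degrees(np.arctan(k[0])),np.polyval(k,[566,605]),abs(res).max())
# floor edges: floor mask by depth ~.06 & grey
for r in range(96,146,8): print(r,[ (u,V[r,u],int(Z[r,u]*1e3)) for u in list(range(216,236,2))+list(range(256,278,2))])
# front edge of held pack at centre
for u in(235,255,275): print(u,[(r,V[r,u],int(Z[r,u]*1e3)) for r in range(144,162)], (plane([u,150],.2486,c)-t)@R*1000)
# label/black side edges of the pack at z top
for r in(170,200,220): 
    us=np.nonzero((Z[r]>.235)&(Z[r]<.262)&(np.arange(512)>200)&(np.arange(512)<310))[0]; print(r,us.min(),us.max(),((plane([[us.min()-.5,r],[us.max()+.5,r]],.249,c)-t)@R*1000).round(1).tolist())
E
```

```text
chassis 9.435321603803084 [193.70442346 200.18553569] 40.580481969074526
chassis -6.496885862335562 [75.33752427 70.89618278] 27.998531254284785
96 [(216, np.int64(9), 55), (218, np.int64(11), 56), (220, np.int64(14), 57), (222, np.int64(56), 76), (224, np.int64(74), 77), (226, np.int64(69), 382), (228, np.int64(63), 60), (230, np.int64(95), 59), (232, np.int64(94), 59), (234, np.int64(86), 59), (256, np.int64(97), 59), (258, np.int64(101), 59), (260, np.int64(55), 58), (262, np.int64(52), 59), (264, np.int64(46), 59), (266, np.int64(51), 75), (268, np.int64(69), 77), (270, np.int64(55), 54), (272, np.int64(20), 55), (274, np.int64(20), 55), (276, np.int64(25), 55)]
104 [(216, np.int64(21), 55), (218, np.int64(15), 55), (220, np.int64(14), 54), (222, np.int64(28), 54), (224, np.int64(83), 75), (226, np.int64(67), 74), (228, np.int64(52), 61), (230, np.int64(90), 59), (232, np.int64(91), 60), (234, np.int64(92), 59), (256, np.int64(93), 59), (258, np.int64(98), 58), (260, np.int64(50), 59), (262, np.int64(47), 60), (264, np.int64(51), 58), (266, np.int64(43), 74), (268, np.int64(67), 
[... 3811 characters left out ...]
45, np.int64(16), 54), (146, np.int64(42), 235), (147, np.int64(74), 239), (148, np.int64(98), 243), (149, np.int64(35), 247), (150, np.int64(13), 247), (151, np.int64(17), 249), (152, np.int64(19), 248), (153, np.int64(24), 247), (154, np.int64(22), 247), (155, np.int64(22), 250), (156, np.int64(21), 248), (157, np.int64(23), 247), (158, np.int64(24), 250), (159, np.int64(22), 248), (160, np.int64(178), 249), (161, np.int64(204), 248)] [[53.2817553   9.077226   -8.20642504]]
170 216 291 [[43.5, -19.9, -8.6], [43.6, 17.4, -8.6]]
200 217 290 [[28.2, -19.9, -8.6], [28.3, 17.5, -8.6]]
220 218 289 [[17.4, -19.8, -8.6], [17.5, 17.4, -8.6]]<stdin>:12: RankWarning: Polyfit may be poorly conditioned
```

```bash
python3 - <<'E'
from h import *
im,d,c=load('w3'); V=im.max(2).astype(float)
L=[];Rr=[]
for r in range(92,144):
    a=V[r,210:232]; i=np.nonzero(a>42)[0][0]; L.append((210+i-1+(42-a[i-1])/(a[i]-a[i-1]),r))
    a=V[r,264:282]; j=np.nonzero(a>42)[0][-1]; Rr.append((264+j+(a[j]-42)/(a[j]-a[j+1]),r))
F=[]
for e in(L,Rr):
    W=plane(e,.078,c)*1000;k=np.polyfit(W[:,0],W[:,1],1)
    for _ in range(3):
        g=abs(W[:,1]-np.polyval(k,W[:,0]))<1.0;k=np.polyfit(W[g,0],W[g,1],1)
    F.append(k);print(np.degrees(np.arctan(k[0])),np.polyval(k,[566.6,590]),g.sum(),W[0])
k=(F[0]+F[1])/2; print('mid yaw',np.degrees(np.arctan(k[0])),np.polyval(k,[566.6,605.2]),'width',(F[0]-F[1])[0]*580+(F[0]-F[1])[1])
E
```

```text
-5.500791866353633 [160.33724181 158.08375168] 52 [597.18391681 157.33172968  78.        ]
-5.502696662692559 [109.27630177 107.02202649] 52 [590.30912126 106.94178271  78.        ]
mid yaw -5.501744266047956 [134.80677179 131.08882853] width 51.061389656565744
```

```bash
python3 - <<'E'
from h import *
yaw=np.radians(-5.5);ex=np.array([np.cos(yaw),np.sin(yaw)]);ey=np.array([-ex[1],ex[0]])
for f in('top0','scene0'):
    im,d,c=load(f);P=pts(d,c);hsv=cv2.cvtColor(im,cv2.COLOR_RGB2HSV).astype(int)
    m=(hsv[...,0]>2)&(hsv[...,0]<16)&(hsv[...,1]>140)&(d>0)&(abs(P[...,0]-.52)<.08)&(abs(P[...,1]-.14)<.06)&(P[...,2]>.06)
    X=(P[m][:,:2]-[.5666,.135]);a=np.c_[X@ex,X@ey,P[m][:,2]-.06]*1000
    print(f,m.sum());o=a[np.argsort(a[:,2])];print(o[::max(1,len(o)//10)].round(0).tolist())
    k=np.polyfit(a[:,2],a[:,0],1);print('dx/dz',k,'angle',np.pi/2+np.arctan(-k[0]))
E
```

```text
top0 190
[[-44.0, -5.0, 23.0], [-49.0, 2.0, 36.0], [-54.0, -18.0, 44.0], [-57.0, 3.0, 50.0], [-62.0, 17.0, 58.0], [-65.0, -19.0, 66.0], [-70.0, 23.0, 72.0], [-71.0, 1.0, 79.0], [-74.0, -4.0, 85.0], [-78.0, -29.0, 91.0]]
dx/dz [ -0.53429117 -30.23651018] angle 2.0614990781070026
scene0 272
[[-47.0, -5.0, 24.0], [-51.0, 20.0, 36.0], [-46.0, -29.0, 43.0], [-55.0, -9.0, 49.0], [-53.0, -28.0, 55.0], [-56.0, -30.0, 62.0], [-69.0, 24.0, 69.0], [-71.0, -7.0, 75.0], [-76.0, 24.0, 81.0], [-76.0, 1.0, 87.0], [-80.0, 8.0, 93.0]]
dx/dz [ -0.53378183 -30.27222384] angle 2.061102765316417
```

```bash
cat > go.py <<'E'
# usage: go.py theta_deg fx fz : shift (tool mm) & turn so that the pack's front-top edge is at rover (fx,0), fz above floor, nose-down theta
import sys
from h import *
from scipy.spatial.transform import Rotation as Ro
yaw=-5.5; B=np.array([.5666,.1350,.06])*1000; OFF=np.array([18.8,-1.2,1.1])
def state():
    o=readout.get_obs(); q=o['tool_rot']; return o,o['eef_pos']*1000,Ro.from_quat(np.r_[q[1:],q[0]])
RV=Ro.from_euler('z',yaw,degrees=True)
def target(th,fx,fz):
    T=RV*Ro.from_euler('y',th,degrees=True)*Ro.from_euler('x',180,degrees=True)
    a=np.radians(th); c=np.array([fx-35*np.cos(a)-10*np.sin(a),0,fz+35*np.sin(a)-10*np.cos(a)])
    return B+RV.apply(c)-T.apply(OFF),T
def now():
    o,p,R=state(); P=RV.inv()*R*Ro.from_euler('x',180,degrees=True); c=RV.inv().apply(p+R.apply(OFF)-B)
    ft=c+P.apply([35,0,10]);rb=c+P.apply([-35,0,-10])
    print('t',o['t'],'F',o['contact_force'].round(1),'w',round(o['gripper_width'],3),'euler zyx',P.as_euler('zyx',degrees=True).round(2),'c',c.round(1),'ft',ft.round(1),'rb',rb.round(1))
if __name__=='__main__':
    now()
    if len(sys.argv)>3:
        p,T=target(*map(float,sys.argv[1:4])); o,p0,R=state()
        print('shift',R.inv().apply(p-p0).round(2),'turn',(R.inv()*T).as_rotvec(degrees=True).round(2),'tcp',p.round(1))
E
python3 -m crank '[{"jaw":30,"x":35,"y":0,"z":0,"ax":0,"ay":0,"az":-2.4},{"jaw":30,"x":0,"y":0,"z":0,"ax":0,"ay":-8.4,"az":0},{"jaw":30,"x":0,"y":0,"z":0,"ax":0,"ay":-8.4,"az":0},{"jaw":30,"x":0,"y":0,"z":0,"ax":0,"ay":-8.2,"az":0},{"jaw":30,"x":0,"y":0,"z":0,"ax":0,"ay":0,"az":0},{"jaw":30,"x":0,"y":0,"z":0,"ax":0,"ay":0,"az":0}]'
python3 go.py 25 27.5 60; python3 go.py 25 27.5 19.1
```

```text
t: 6.12
eef_pos: [0.5336, 0.1312, 0.2395]
tool_rot: [-0.011, 0.975, -0.047, -0.215]
contact_force: [0.0, 0.6, -0.7]
gripper_width: 0.415
t 6.125 F [ 0.   0.6 -0.7] w 0.415 euler zyx [-0.   24.89  0.06] c [-15.9  -5.8 170.6] ft [ 20.1  -5.7 165. ] rb [-51.9  -5.8 176.3]
shift [50.92 -5.65 91.99] turn [-0.05 -0.11  0.02] tcp [541.6 136.2 134.7]
t 6.125 F [ 0.   0.6 -0.7] w 0.415 euler zyx [-0.   24.89  0.06] c [-15.9  -5.8 170.6] ft [ 20.1  -5.7 165. ] rb [-51.9  -5.8 176.3]
shift [ 68.13  -5.61 129.09] turn [-0.05 -0.11  0.02] tcp [541.6 136.2  93.8]
```

Go to the hover height first, then check the nose position from the close-up.

```bash
python3 -m crank '[{"jaw":30,"x":25,"y":-5.6,"z":46,"ax":0,"ay":0,"az":0},{"jaw":30,"x":26,"y":0,"z":46,"ax":0,"ay":0,"az":0},{"jaw":30,"x":0,"y":0,"z":0,"ax":0,"ay":0,"az":0},{"jaw":30,"x":0,"y":0,"z":0,"ax":0,"ay":0,"az":0}]'
python3 go.py 25 27.5 19.1
python3 - <<'E'
from h import *
im,d,c=snap('wrist','w4'); cv2.imwrite('pics/w4b.png',cv2.resize(im[60:310,140:390,::-1],(600,600),interpolation=cv2.INTER_CUBIC))
E
```

```text
t: 6.62
eef_pos: [0.5423, 0.1364, 0.1369]
tool_rot: [-0.011, 0.975, -0.047, -0.215]
contact_force: [1.3, -0.5, -1.7]
gripper_width: 0.416
t 6.625 F [ 1.3 -0.5 -1.7] w 0.416 euler zyx [-0.06 24.82  0.1 ] c [-7.7  0.3 68.1] ft [28.3  0.2 62.4] rb [-43.6   0.3  73.7]
shift [17.46  0.33 39.49] turn [-0.09 -0.18 -0.02] tcp [541.6 136.2  93.8]
```

View pics/w4b.png

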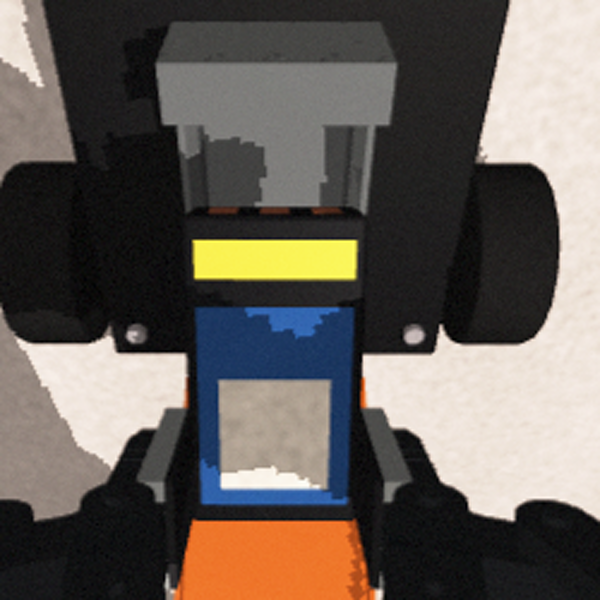

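The pack sits centred between the bay walls: stripe centre at col 275, lip centre 277. The lip's upper rear edge is at row 63, the pack's front edge at row 213, and the cover is behind, at (275,560).

```bash
python3 - <<'E'
from go import *
im,d,c=load('w4'); V=im.max(2).astype(int)
e=lambda z,u,v: RV.inv().apply(plane([u,v],z/1000,c)*1000-B).round(1)
for u in (225,255,290): print(u,V[82:92,u],e(87,u,86), e(84,u,112), V[108:116,u])
for u in (232,255,278): print(u,V[142:164,u], e(120.3,u,149))
P=pts(d,c)*1000
for u in (232,255,278): print([RV.inv().apply(P[r,u]-B).round(1).tolist() for r in (149,150,152,162,170)])
print(RV.inv().apply(P[84,255]-B), RV.inv().apply(P[130,262]-B))
E
```

```text
225 [ 73  73  62  65 108 123 125 125 125 128] [[46.4 15.7 27. ]] [[30.5 17.  24. ]] [128 126 126 127 118 117 112 111]
255 [ 59  61  70  74 109 126 126 126 127 127] [[46.4 -0.4 27. ]] [[30.5 -0.5 24. ]] [128 124 129 127 128 125 126 125]
290 [ 70  73  72  72 111 127 128 129 126 127] [[ 46.4 -19.2  27. ]] [[ 30.5 -20.9  24. ]] [128 128 126 125  98  80  76  75]
232 [ 66  66  65  66  69  81  67  27  19  26  31  33  33  33  33  34  31  50
 245 250 250 249] [[27.4 10.9 60.3]]
255 [129 127 127 124  77  82  76  29  22  28  36  43  41  41  40  40  40  38
 245 250 250 250] [[27.4 -0.4 60.3]]
278 [ 67  65  66  68  61  85  61  24  22  33  39  45  42  44  45  43  42  40
 245 250 250 250] [[ 27.4 -11.7  60.3]]
[[28.4, 10.7, 62.0], [27.9, 10.7, 62.1], [27.6, 10.7, 63.5], [23.3, 10.7, 65.6], [19.6, 10.8, 67.1]]
[[28.2, -0.4, 61.7], [28.2, -0.4, 62.5], [27.4, -0.4, 63.1], [23.2, -0.4, 65.4], [18.8, -0.4, 66.0]]
[[27.9, -11.6, 61.1], [27.8, -11.6, 61.9], [27.5, -11.5, 63.2], [23.6, -11.5, 66.0], [19.8, -11.7, 67.3]]
[46.24057277 -0.42925217 23.33336049] [ 7.0916311 -5.4700627  0.5488908]
```

```bash
python3 -m crank '[{"jaw":30,"x":4.1,"y":0.2,"z":10,"ax":0,"ay":-0.2,"az":0},{"jaw":30,"x":4.1,"y":0,"z":10,"ax":0,"ay":0,"az":0},{"jaw":30,"x":4.1,"y":0,"z":10,"ax":0,"ay":0,"az":0},{"jaw":30,"x":2,"y":0,"z":5,"ax":0,"ay":0,"az":0},{"jaw":30,"x":2,"y":0,"z":4.6,"ax":0,"ay":0,"az":0},{"jaw":30,"x":0,"y":0,"z":0,"ax":0,"ay":0,"az":0},{"jaw":30,"x":0,"y":0,"z":0,"ax":0,"ay":0,"az":0}]'
python3 go.py 25 38.5 19.6
```

```text
t: 7.55
eef_pos: [0.5397, 0.1359, 0.0923]
tool_rot: [-0.011, 0.975, -0.048, -0.218]
contact_force: [-1.2, -0.7, 5.7]
gripper_width: 0.415
t 7.55 F [-1.2 -0.7  5.7] w 0.415 euler zyx [-0.11 25.2   0.06] c [-10.3  -0.5  23.3] ft [25.7 -0.6 17.5] rb [-46.2  -0.5  29.2]
shift [10.75 -0.52 -7.21] turn [-0.05  0.2  -0.09] tcp [552.5 135.1  94.3]
```

```bash
python3 -m crank '[{"jaw":30,"x":-0.5,"y":-0.4,"z":-1.2,"ax":0,"ay":0,"az":0},{"jaw":30,"x":2.7,"y":0,"z":-1.3,"ax":0,"ay":0,"az":0},{"jaw":30,"x":2.7,"y":0,"z":-1.3,"ax":0,"ay":0,"az":0},{"jaw":30,"x":0,"y":0,"z":0,"ax":0,"ay":0,"az":0}]'
python3 go.py 25 38.5 18.8
```

```text
t: 8.05
eef_pos: [0.5461, 0.1356, 0.0928]
tool_rot: [-0.011, 0.975, -0.048, -0.218]
contact_force: [-0.7, 1.0, 0.5]
gripper_width: 0.414
t 8.05 F [-0.7  1.   0.5] w 0.414 euler zyx [-0.12 25.18  0.06] c [-4.  -0.2 23.8] ft [32.  -0.3 18. ] rb [-39.9  -0.1  29.6]
shift [ 5.58 -0.17 -3.37] turn [-0.06  0.18 -0.09] tcp [552.5 135.1  93.5]
```

```bash
python3 -m crank '[{"jaw":30,"x":2.2,"y":-0.2,"z":-1.5,"ax":0,"ay":0,"az":0},{"jaw":30,"x":2.2,"y":0,"z":-1.0,"ax":0,"ay":0,"az":0},{"jaw":30,"x":1.8,"y":0,"z":-0.8,"ax":0,"ay":0,"az":0},{"jaw":30,"x":0,"y":0,"z":0,"ax":0,"ay":0,"az":0}]'
python3 go.py 8 38.5 20.8
```

```text
t: 8.55
eef_pos: [0.5521, 0.1351, 0.0932]
tool_rot: [-0.011, 0.975, -0.048, -0.219]
contact_force: [-3.5, 0.5, 0.6]
gripper_width: 0.414
t 8.55 F [-3.5  0.5  0.6] w 0.414 euler zyx [-0.1  25.28  0.03] c [ 2.1 -0.1 24.1] ft [38.  -0.2 18.2] rb [-33.8  -0.1  30. ]
shift [ 4.39 -0.1  13.06] turn [-1.000e-02  1.728e+01 -9.000e-02] tcp [550.5 135.3  79.5]
```

```bash
python3 - <<'E'
from go import *
seq=[(25.28,38.0,18.2),(21,38.3,19.0),(17,38.5,19.4),(13,38.6,19.7),(9,38.6,20)]
for a,b in zip(seq,seq[1:]):
    p,T=target(*a);p2,T2=target(*b);print(b,T.inv().apply(p2-p).round(2),(T.inv()*T2).as_rotvec(degrees=True).round(2))
E
python3 go.py 21 38.3 19
```

```text
(21, 38.3, 19.0) [0.74 0.   3.14] [-0.    4.28 -0.  ]
(17, 38.5, 19.4) [ 0.8  -0.    3.29] [0. 4. 0.]
(13, 38.6, 19.7) [0.76 0.   3.42] [-0.  4. -0.]
(9, 38.6, 20) [ 0.68 -0.    3.44] [-0.  4.  0.]
t 8.55 F [-3.5  0.5  0.6] w 0.414 euler zyx [-0.1  25.28  0.03] c [ 2.1 -0.1 24.1] ft [38.  -0.2 18.2] rb [-33.8  -0.1  30. ]
shift [ 0.72 -0.1   3.19] turn [-0.02  4.28 -0.09] tcp [551.4 135.3  90. ]
```

```bash
python3 -m crank '[{"jaw":30,"x":0.4,"y":0,"z":1.6,"ax":0,"ay":2.1,"az":0},{"jaw":30,"x":0.4,"y":0,"z":1.6,"ax":0,"ay":2.1,"az":0},{"jaw":30,"x":0.4,"y":0,"z":1.6,"ax":0,"ay":2,"az":0},{"jaw":30,"x":0.4,"y":0,"z":1.6,"ax":0,"ay":2,"az":0},{"jaw":30,"x":0,"y":0,"z":0,"ax":0,"ay":0,"az":0}]'
python3 go.py 9 38.6 20
```

```text
t: 9.18
eef_pos: [0.5504, 0.1353, 0.0867]
tool_rot: [-0.007, 0.988, -0.048, -0.148]
contact_force: [-5.4, 0.2, -0.9]
gripper_width: 0.417
t 9.175 F [-5.4  0.2 -0.9] w 0.417 euler zyx [-5.000e-02  1.709e+01 -1.000e-02] c [ 1.5 -0.1 20.1] ft [37.8 -0.1 19.4] rb [-34.9  -0.1  20.8]
shift [ 2.33 -0.09  6.68] turn [ 0.02  8.09 -0.06] tcp [550.6 135.3  79.6]
```

```bash
python3 -m crank '[{"jaw":30,"x":0.6,"y":0,"z":1.7,"ax":0,"ay":2,"az":0},{"jaw":30,"x":0.5,"y":0,"z":1.7,"ax":0,"ay":2,"az":0},{"jaw":30,"x":0.3,"y":0,"z":1.6,"ax":0,"ay":2,"az":0},{"jaw":30,"x":0.3,"y":0,"z":1.6,"ax":0,"ay":2,"az":0},{"jaw":30,"x":0,"y":0,"z":0,"ax":0,"ay":0,"az":0}]'
python3 go.py 7 38 20.2
python3 - <<'E'
from h import *
im,d,c=snap('scene','s5'); cv2.imwrite('pics/s5b.png',cv2.resize(im[130:230,230:350,::-1],(720,600),interpolation=cv2.INTER_CUBIC))
E
```

```text
t: 9.8
eef_pos: [0.5504, 0.1353, 0.0797]
tool_rot: [-0.004, 0.996, -0.048, -0.079]
contact_force: [-4.7, 0.6, -0.7]
gripper_width: 0.416
t 9.8 F [-4.7  0.6 -0.7] w 0.416 euler zyx [-0.05  9.1  -0.02] c [ 2.2 -0.1 15.6] ft [38.4 -0.1 20. ] rb [-33.9  -0.   11.3]
shift [-0.03 -0.05  1.79] turn [ 0.02  2.1  -0.06] tcp [550.1 135.4  77.9]
```

View pics/s5b.png

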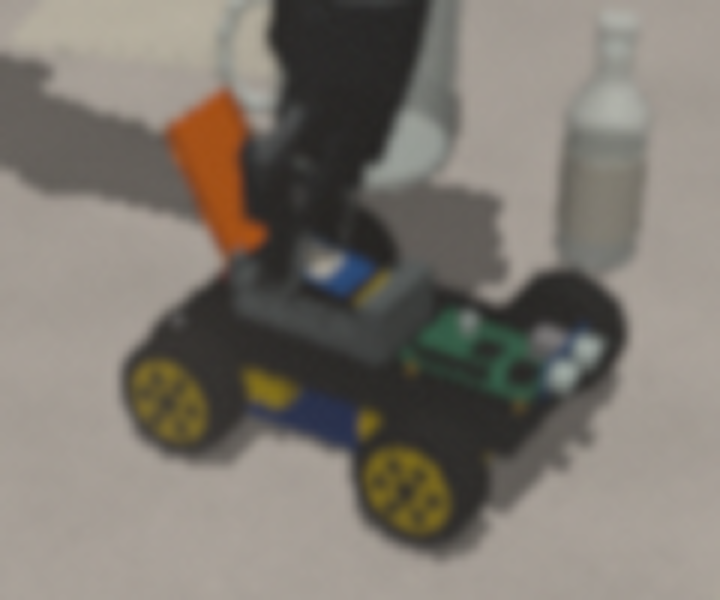

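The pack's nose is under the lip at (400,285) and its rear end is down inside the bay walls at about 9°. The fingers stand just above the walls and the cover leans back at (210,170). Next: release, lift, then close the fingers and press.

```bash
python3 -m crank '[{"jaw":60,"x":0,"y":0,"z":0,"ax":0,"ay":0,"az":0},{"jaw":60,"x":0,"y":0,"z":0,"ax":0,"ay":0,"az":0},{"jaw":60,"x":0,"y":0,"z":0,"ax":0,"ay":0,"az":0},{"jaw":60,"x":0,"y":0,"z":-20,"ax":0,"ay":0,"az":0},{"jaw":60,"x":0,"y":0,"z":-25,"ax":0,"ay":9,"az":0},{"jaw":0,"x":0,"y":0,"z":0,"ax":0,"ay":0,"az":0},{"jaw":0,"x":0,"y":0,"z":0,"ax":0,"ay":0,"az":0},{"jaw":0,"x":0,"y":0,"z":0,"ax":0,"ay":0,"az":0},{"jaw":0,"x":0,"y":0,"z":0,"ax":0,"ay":0,"az":0},{"jaw":0,"x":0,"y":0,"z":0,"ax":0,"ay":0,"az":0}]'
python3 - <<'E'
from go import *
o,p,R=state(); print('tcp rover',RV.inv().apply(p-B),R.as_euler('xyz',degrees=True))
im,d,c=snap('wrist','w6'); cv2.imwrite('pics/w6b.png',cv2.resize(im[60:310,140:390,::-1],(600,600),interpolation=cv2.INTER_CUBIC))
E
```

```text
t: 11.1
eef_pos: [0.5589, 0.1343, 0.1238]
tool_rot: [0.0, 0.999, -0.049, -0.001]
contact_force: [-0.5, 0.2, 0.5]
gripper_width: -0.002
tcp rover [-7.63278693 -1.45269408 63.84315442] [ 1.79986433e+02  5.72348634e-02 -5.62133517e+00]
```

View pics/w6b.png

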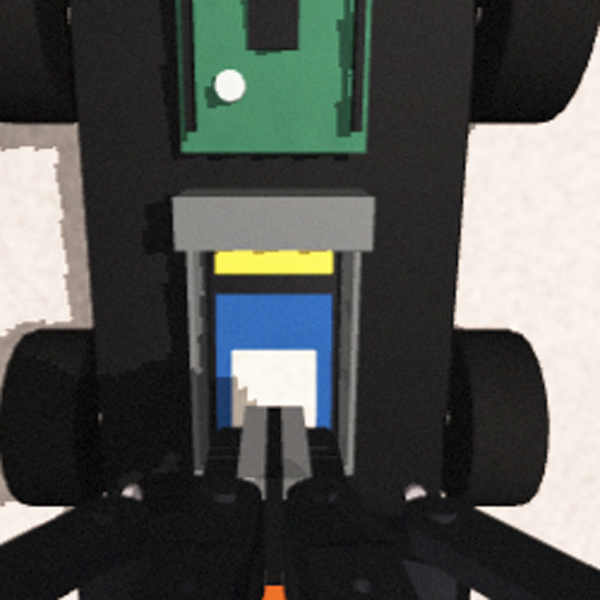

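The pack's stripe at (273,262) is under the lip, the label is between the walls, and the closed fingers are above its rear part. Now I press the rear end down.

```bash
python3 -m crank '[{"jaw":0,"x":-15,"y":0,"z":12,"ax":0,"ay":0,"az":0},{"jaw":0,"x":0,"y":0,"z":12,"ax":0,"ay":0,"az":0},{"jaw":0,"x":0,"y":0,"z":6,"ax":0,"ay":0,"az":0},{"jaw":0,"x":0,"y":0,"z":4,"ax":0,"ay":0,"az":0},{"jaw":0,"x":0,"y":0,"z":3,"ax":0,"ay":0,"az":0},{"jaw":0,"x":0,"y":0,"z":3,"ax":0,"ay":0,"az":0},{"jaw":0,"x":0,"y":0,"z":2,"ax":0,"ay":0,"az":0},{"jaw":0,"x":0,"y":0,"z":0,"ax":0,"ay":0,"az":0}]'
python3 - <<'E'
from go import *
o,p,R=state(); print('tcp rover',RV.inv().apply(p-B),o['contact_force'])
E
```

```text
t: 12.15
eef_pos: [0.544, 0.1359, 0.0823]
tool_rot: [-0.0, 0.999, -0.049, 0.0]
contact_force: [0.3, 1.2, 0.2]
gripper_width: -0.005
tcp rover [-22.58775508  -1.22895156  22.29399149] [0.25015994 1.19874178 0.21979287]
```

```bash
python3 -m crank '[{"jaw":0,"x":0,"y":0,"z":1.5,"ax":0,"ay":0,"az":0},{"jaw":0,"x":0,"y":0,"z":1,"ax":0,"ay":0,"az":0},{"jaw":0,"x":0,"y":0,"z":1,"ax":0,"ay":0,"az":0},{"jaw":0,"x":0,"y":0,"z":0,"ax":0,"ay":0,"az":0}]'
python3 - <<'E'
from go import *
o,p,R=state(); print('tcp rover',RV.inv().apply(p-B),o['contact_force'])
E
```

```text
t: 12.65
eef_pos: [0.5439, 0.1359, 0.0801]
tool_rot: [0.0, 0.999, -0.049, 0.0]
contact_force: [-4.4, -0.7, 11.8]
gripper_width: -0.0
tcp rover [-22.64317058  -1.23598121  20.09032553] [-4.37666227 -0.69532966 11.82282605]
```

```bash
python3 -m crank '[{"jaw":0,"x":0,"y":0,"z":1,"ax":0,"ay":0,"az":0},{"jaw":0,"x":0,"y":0,"z":0,"ax":0,"ay":0,"az":0},{"jaw":0,"x":0,"y":0,"z":-20,"ax":0,"ay":0,"az":0},{"jaw":0,"x":-15,"y":0,"z":-50,"ax":0,"ay":0,"az":0},{"jaw":0,"x":-45,"y":0,"z":-40,"ax":0,"ay":0,"az":0},{"jaw":0,"x":-10,"y":0,"z":-10,"ax":0,"ay":0,"az":0},{"jaw":0,"x":0,"y":0,"z":0,"ax":0,"ay":0,"az":0}]'
python3 - <<'E'
from go import *
o,p,R=state(); print('tcp rover',RV.inv().apply(p-B),o['contact_force'])
im,d,c=snap('wrist','w7'); P=RV.inv().apply((pts(d,c)*1000-B).reshape(-1,3)).reshape(384,512,3)
hsv=cv2.cvtColor(im,cv2.COLOR_RGB2HSV).astype(int)
m=(abs(P[...,0])<33)&(abs(P[...,1])<17)&(P[...,2]>5)&(P[...,2]<40)
X=P[m];A=np.c_[X[:,:2],np.ones(len(X))]; print('top plane',np.linalg.lstsq(A,X[:,2],rcond=None)[0],len(X),X[:,0].min(),X[:,0].max())
y=m&(hsv[...,0]>20)&(hsv[...,0]<35)&(hsv[...,1]>120);print('stripe',P[y].mean(0),P[y].min(0),P[y].max(0))
cv2.imwrite('pics/w7b.png',cv2.resize(im[40:290,130:380,::-1],(600,600),interpolation=cv2.INTER_CUBIC))
E
```

```text
t: 13.52
eef_pos: [0.4745, 0.1428, 0.1985]
tool_rot: [-0.0, 0.999, -0.049, 0.001]
contact_force: [-0.0, 1.0, -0.8]
gripper_width: -0.003
tcp rover [-92.40931533  -1.08253854 138.45365682] [-0.014325    1.03857991 -0.75208011]
top plane [1.49939153e-02 1.22529501e-03 1.91772182e+01] 3119 -32.79871153261473 32.997182011247695
stripe [25.92019953 -0.35269953 18.96213275] [ 21.75628217 -16.41993212  16.6187947 ] [30.21143099 15.72706634 21.13117913]
```

View pics/w7b.png

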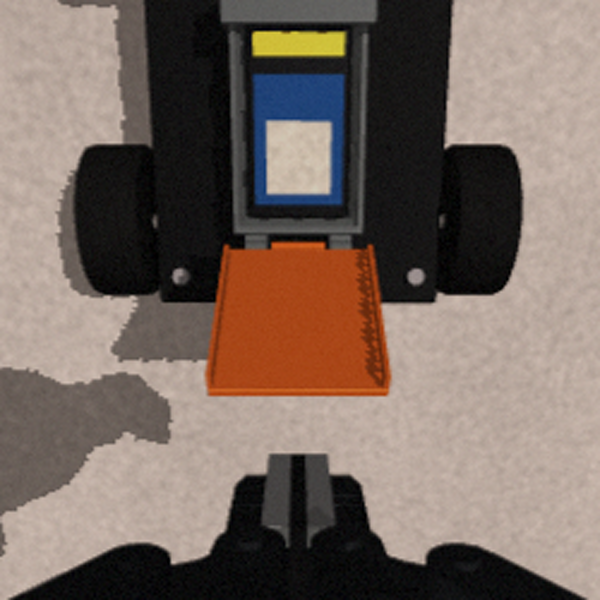

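The pack lies flat in the bay with its stripe at (298,43) beside the lip. The orange cover leans back, its free edge at row 390. The fingers are behind and above it. I go down behind the cover and push it forward.

```bash
python3 -m crank '[{"jaw":0,"x":-33,"y":0,"z":0,"ax":0,"ay":0,"az":0},{"jaw":0,"x":0,"y":0,"z":37,"ax":0,"ay":0,"az":0},{"jaw":0,"x":0,"y":0,"z":37,"ax":0,"ay":0,"az":0},{"jaw":0,"x":12,"y":0,"z":0,"ax":0,"ay":0,"az":0},{"jaw":0,"x":12,"y":0,"z":0,"ax":0,"ay":0,"az":0},{"jaw":0,"x":10,"y":0,"z":0,"ax":0,"ay":0,"az":0},{"jaw":0,"x":10,"y":0,"z":0,"ax":0,"ay":0,"az":0},{"jaw":0,"x":10,"y":0,"z":0,"ax":0,"ay":0,"az":0},{"jaw":0,"x":10,"y":0,"z":0,"ax":0,"ay":0,"az":0},{"jaw":0,"x":6,"y":0,"z":0,"ax":0,"ay":0,"az":0},{"jaw":0,"x":0,"y":0,"z":0,"ax":0,"ay":0,"az":0}]'
python3 - <<'E'
from go import *
o,p,R=state(); print('tcp rover',RV.inv().apply(p-B),o['contact_force'])
E
```

```text
t: 14.95
eef_pos: [0.5115, 0.1391, 0.1238]
tool_rot: [-0.0, 0.999, -0.049, 0.0]
contact_force: [-0.4, 0.5, 0.9]
gripper_width: 0.001
tcp rover [-55.27592311  -1.19751657  63.82685164] [-0.37027515  0.52264126  0.9369343 ]
```

```bash
python3 -m crank '[{"jaw":0,"x":9,"y":0,"z":0,"ax":0,"ay":0,"az":0},{"jaw":0,"x":9,"y":0,"z":0,"ax":0,"ay":0,"az":0},{"jaw":0,"x":9,"y":0,"z":0,"ax":0,"ay":0,"az":0},{"jaw":0,"x":9,"y":0,"z":0,"ax":0,"ay":0,"az":0},{"jaw":0,"x":5,"y":0,"z":5.5,"ax":0,"ay":0,"az":0},{"jaw":0,"x":5,"y":0,"z":5.5,"ax":0,"ay":0,"az":0},{"jaw":0,"x":2.5,"y":0,"z":6,"ax":0,"ay":0,"az":0},{"jaw":0,"x":2.5,"y":0,"z":6,"ax":0,"ay":0,"az":0},{"jaw":0,"x":0,"y":0,"z":0,"ax":0,"ay":0,"az":0}]'
python3 - <<'E'
from go import *
o,p,R=state(); print('tcp rover',RV.inv().apply(p-B),o['contact_force'])
E
```

```text
t: 16.08
eef_pos: [0.5614, 0.134, 0.1002]
tool_rot: [0.0, 0.999, -0.049, -0.001]
contact_force: [-0.2, -0.0, -0.4]
gripper_width: 0.002
tcp rover [-5.08524095 -1.49452886 40.15011734] [-0.15330949 -0.04201825 -0.43872034]
```

```bash
python3 -m crank '[{"jaw":0,"x":1,"y":0,"z":4,"ax":0,"ay":0,"az":0},{"jaw":0,"x":1,"y":0,"z":4,"ax":0,"ay":0,"az":0},{"jaw":0,"x":0,"y":0,"z":3,"ax":0,"ay":0,"az":0},{"jaw":0,"x":0,"y":0,"z":2,"ax":0,"ay":0,"az":0},{"jaw":0,"x":0,"y":0,"z":1,"ax":0,"ay":0,"az":0},{"jaw":0,"x":0,"y":0,"z":0.5,"ax":0,"ay":0,"az":0},{"jaw":0,"x":0,"y":0,"z":0,"ax":0,"ay":0,"az":0}]'
python3 - <<'E'
from go import *
o,p,R=state(); print('tcp rover',RV.inv().apply(p-B),o['contact_force'])
E
```

```text
t: 16.95
eef_pos: [0.5639, 0.134, 0.087]
tool_rot: [0.0, 0.999, -0.049, 0.0]
contact_force: [-1.8, -0.4, 5.0]
gripper_width: 0.002
tcp rover [-2.57171385 -1.29284845 26.97607733] [-1.82403234 -0.36109499  5.0378534 ]
```

```bash
python3 -m crank '[{"jaw":0,"x":0,"y":0,"z":1,"ax":0,"ay":0,"az":0},{"jaw":0,"x":0,"y":0,"z":0,"ax":0,"ay":0,"az":0},{"jaw":0,"x":0,"y":0,"z":-8,"ax":0,"ay":0,"az":0},{"jaw":0,"x":0,"y":0,"z":-50,"ax":0,"ay":0,"az":0},{"jaw":0,"x":-40,"y":0,"z":-50,"ax":0,"ay":0,"az":0},{"jaw":0,"x":-40,"y":0,"z":-20,"ax":0,"ay":0,"az":0},{"jaw":0,"x":0,"y":0,"z":0,"ax":0,"ay":0,"az":0},{"jaw":0,"x":0,"y":0,"z":0,"ax":0,"ay":0,"az":0}]'
python3 - <<'E'
from go import *
o,p,R=state(); print('tcp rover',RV.inv().apply(p-B),o['contact_force'],abs(o['joint_vel']).max())
im,d,c=snap('wrist','w8'); P=RV.inv().apply((pts(d,c)*1000-B).reshape(-1,3)).reshape(384,512,3)
hsv=cv2.cvtColor(im,cv2.COLOR_RGB2HSV).astype(int)
m=(hsv[...,0]<16)&(hsv[...,1]>140)&(abs(P[...,1])<20)&(abs(P[...,0])<40)
X=P[m];A=np.c_[X[:,:2],np.ones(len(X))]; print('cover plane',np.linalg.lstsq(A,X[:,2],rcond=None)[0],len(X),X[:,0].min(),X[:,0].max())
l=(P[...,0]>33)&(P[...,0]<44)&(abs(P[...,1])<22)&(P[...,2]>15);print('lip z',np.median(P[l][:,2]))
cv2.imwrite('pics/w8b.png',cv2.resize(im[20:290,120:390,::-1],(600,600),interpolation=cv2.INTER_CUBIC))
E
```

```text
t: 17.95
eef_pos: [0.4856, 0.1414, 0.2122]
tool_rot: [0.0, 0.999, -0.049, 0.0]
contact_force: [-0.3, -0.4, -0.1]
gripper_width: 0.003
tcp rover [-81.25312578  -1.41533617 152.17068725] [-0.26478264 -0.42476696 -0.1413718 ] 0.026569823334680498
cover plane [-3.86455053e-02 -5.65571853e-03  2.78620575e+01] 3517 -39.938471697296535 31.16554102778814
lip z 26.319343634177578
```

View pics/w8b.png

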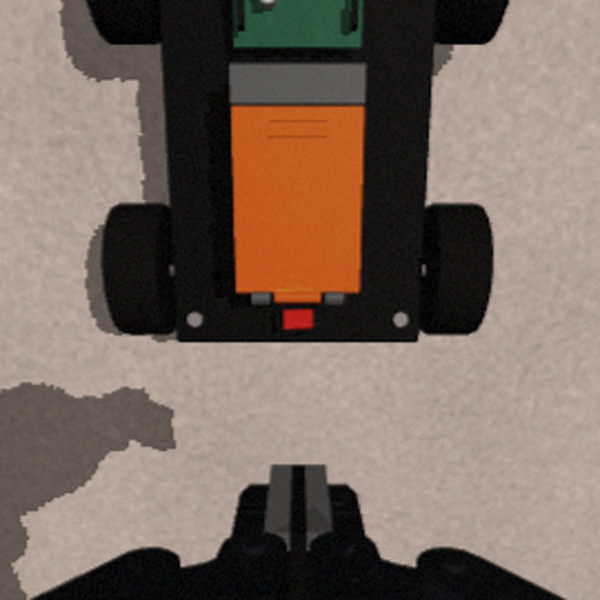

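```bash
python3 - <<'E'
from go import *
im,d,c=load('w8'); P=RV.inv().apply((pts(d,c)*1000-B).reshape(-1,3)).reshape(384,512,3)
hsv=cv2.cvtColor(im,cv2.COLOR_RGB2HSV).astype(int)
for x in range(-40,31,10):
    m=(hsv[...,0]<16)&(hsv[...,1]>140)&(abs(P[...,1])<20)&(abs(P[...,0]-x-5)<5)&(d>0); print(x+5,np.median(P[m][:,2]).round(2))
im,d,c=snap('top','top9'); a=load('top0')[0]
D=(np.abs(im.astype(int)-a).max(2)>50)
print({n:int(D[y-18:y+18,x-18:x+18].sum()) for n,(x,y) in dict(jar=(343,142),jug=(125,212),bottle=(146,160),marker=(374,206)).items()})
E
```

```text
-35 26.3
-25 26.35
-15 26.24
-5 26.28
5 26.2
15 26.5
25 26.35
35 25.9
{'jar': 0, 'jug': 0, 'bottle': 0, 'marker': 0}
```

The cover is flat and flush with the lip (26.3 mm measured on both), and none of the bystanders has moved.

```bash
python3 -c "
from station import ticket; print(ticket.hand_in())"
```

```text
the job is handed in; nothing more can be done
None
```

The battery pack is seated in the rover's bay with the cover shut over it, and I handed the job in at about 18 s of the 50 s; `hand_in` reports no verdict.

**What I did:** I took the leftmost of the four packs and put its contact end under the lip, tilted 25° with the rear raised. I pushed it against the sprung contacts (about 3.5 to 5 N) and rocked it down. Then I released it, pressed the rear end down with closed fingers, and swung the cover shut from behind.

**Last checks before hand-in:**
- **Pack:** Pressing met firm contact at 20.1 mm above the bay floor, against 20 mm for a seated pack. A wrist picture with the cover still open showed the stripe within about 0.5 mm of where it should be. The fitted tilt was 0.015 rad, inside the 0.045 limit.
- **Cover:** It is level with the lip, both measuring 26.3 mm along its whole length.
- **Robot and bystanders:** The gripper is clear and reads no contact force. The top view shows no change at the jar, jug, bottle or marker.

**Disagreements:** A first plane fit of the cover gave a slope of -0.039. Medians along its length were flat, so I put that down to stray depth readings. Camera heights also read about 0.7 mm low throughout.

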